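# Tamp the furniture feet level in the packing tray

## Task

In each of the two bays of the packing tray the middle round wooden foot is humped up on its neighbours, so nothing can be stacked on the tray. Take the flat tamper by its handle and press the feet down in both bays until all six lie level on the tray floor (the stiff spacer boards give way as you press), then stand the tamper upright on the bench again. Touch the feet and the spacer boards only with the tamper, and leave the glue bottle, mallet and offcut where they are.

Things in the scene. Friction and masses are not known exactly. Their poses are not given: they have to be found in the camera images.
- tray: Plywood tray, open-topped, fixed to the bench: 198 (x) by 224 (y) mm outside, walls 8 mm thick, rim 64 mm high, floor 8 mm thick. Origin: centre of its underside, z up. A middle wall along x splits it into two bays, each 182 mm long (x) and 100 mm wide (y), centred at y = +54 mm (bay l) and y = -54 mm (bay r). Tray x points roughly away from the robot.
- bay_l (a point): Point in the bay at the tray's +y side where the top of its middle foot lies once the three feet are level: tray frame (-25, +54, 52) mm, that is 12 mm below the rim. Axes as the tray's.
- bay_r (a point): The same point in the bay at the tray's -y side: tray frame (-25, -54, 52) mm.
- spacer_l (a joint): Spacer board in bay l: dark wood, 12 mm thick, 94 mm wide, top 46.5 mm above the tray's underside, across the bay. Slides along tray x with stiff friction (about 2 N), stays where left; value (m) grows towards tray +x, 0 to 0.060, and its face to the feet lies at tray x = 0.013 + value. It starts at 0.006 to 0.012, too close for the three feet to lie flat; at about 0.028 they just fit.
- spacer_r (a joint): Spacer board in bay r, the same as in bay l.
- tamper: Wooden tamper, upright on the bench at one side of the tray: a flat plate 100 (x) by 76 (y) by 18 mm thick with an upright square handle 30 by 30 mm from its middle up to 150 mm above the underside. 0.25 to 0.4 kg. Origin: centre of the plate's underside, z up along the handle, x along the plate's 100 mm side. The plate fits into a bay only with its 100 mm side along the tray's x.
- glue: Pale glue bottle, 64 mm across, 190 mm tall, standing on the bench at the other side of the tray; origin in the centre of its underside. A bystander.
- mallet: Wooden joiner's mallet lying on the bench beyond the tray: head 60 by 120 by 80 mm high, handle 200 mm long to its -x; origin under the head's centre. A bystander.
- offcut: Plywood offcut 130 by 80 by 24 mm on the bench, at the far right; origin in the centre of its underside. A bystander.
- foot_l1: Round wooden foot, waxed cylinder 44 mm across, 90 mm long, lying across the +y bay (axis = its y, along tray y); the first of three, against the tray's -x end wall. Origin: middle of the cylinder, 30 mm over the tray's underside when it lies on the floor; the frame rolls with it. About 0.1 kg.
- foot_l2: Round wooden foot, waxed cylinder 44 mm across, 90 mm long, lying across the +y bay (axis = its y, along tray y); the middle one, humped up about 25 mm, top above the rim; pressed down (some 5 to 15 N) it pushes the spacer back and ends about 8 mm farther along tray +x. Origin: middle of the cylinder, 30 mm over the tray's underside when it lies on the floor; the frame rolls with it. About 0.1 kg.
- foot_l3: Round wooden foot, waxed cylinder 44 mm across, 90 mm long, lying across the +y bay (axis = its y, along tray y); the third, beside the spacer. Origin: middle of the cylinder, 30 mm over the tray's underside when it lies on the floor; the frame rolls with it. About 0.1 kg.
- foot_r1: Round wooden foot, waxed cylinder 44 mm across, 90 mm long, lying across the -y bay (axis = its y, along tray y); the first of three, against the tray's -x end wall. Origin: middle of the cylinder, 30 mm over the tray's underside when it lies on the floor; the frame rolls with it. About 0.1 kg.
- foot_r2: Round wooden foot, waxed cylinder 44 mm across, 90 mm long, lying across the -y bay (axis = its y, along tray y); the middle one, humped up about 25 mm, top above the rim; pressed down (some 5 to 15 N) it pushes the spacer back and ends about 8 mm farther along tray +x. Origin: middle of the cylinder, 30 mm over the tray's underside when it lies on the floor; the frame rolls with it. About 0.1 kg.
- foot_r3: Round wooden foot, waxed cylinder 44 mm across, 90 mm long, lying across the -y bay (axis = its y, along tray y); the third, beside the spacer. Origin: middle of the cylinder, 30 mm over the tray's underside when it lies on the floor; the frame rolls with it. About 0.1 kg.

How it is judged:
By the outcome, as a careful person would: the job done as asked, in the order asked, and still so for the second after the job is handed in, with the robot touching nothing.
It also fails if it takes over 51 s, if anything falls off the work surface, if the arm or the gripper's body presses on something with over 40 N, if the wrist force passes 120 N, or if a joint passes its speed limit or range.

## Robot

A 6-joint arm with a two-finger parallel gripper is mounted at the origin on the work surface. World frame = base frame: x ahead of the robot, y to its left, z up, the work surface at z = 0. Lengths are in mm, angles in rad, forces in N, time in s.
With the tool pointing down it reaches from about 350 to 1000 mm from the base axis. Payload 7.1 kg.
Tool frame: the origin (TCP) lies midway between the tips of the shut fingers; the grasp point (between the pads) lies 19 mm behind it; x points along the fingers, y is the direction in which the jaws open and shut, and the axes are right-handed (so a half turn about x gives the same grasp; the last joint's range is limited). The gripper opens to 85 mm and grips with 20 to 120 N. Pads are 22 mm wide; open, the fingers measure 114 mm over their backs; the gripper's body (76 mm by 85 mm) begins 54 mm behind the grasp point. The pads swing forward as they close: fully open they stand 13 mm farther back than shut.
Start: joints at [-1.206, 0.423, 1.63, -0, 1.089, -0.019], TCP at [234.045, -579.506, 231.319] pointing down, gripper open.
Joint ranges: [-3, 3], [-0.9, 2.11], [0.09, 2.58], [-1.31, 4.45], [0.11, 2.69], [-2.54, 2.54]. Speed limits (rad/s): [2.39, 2.39, 3.01, 3.14, 3.14, 3.14].

## Interface

Orientations are given as a unit quaternion [w, x, y, z].
In Python, from plant import * gives the robot as it stands. The module is installed in compiled form; this text tells all that it offers.
- The arm moves only by the tool drive_tool, never from a script. Its argument "deltas" is a list of rows, each an object with "delta_pos": the shift along the tool's x, y, z in units of 25 mm (1.0 is 25 mm), a list of three; "delta_rot": the turn, a rotation vector about the tool's x, y, z in units of 5 degrees (1.0 is 5 degrees), a list of three; "grip": the closure, from 0 (fully open) to 1 (shut). In form: [{"delta_pos": [tx, ty, tz], "delta_rot": [rx, ry, rz], "grip": grip}, ...]. A call has 1 to 5 rows; each row is the pose to reach, as a shift and turn from the pose measured when the call began, along the tool's axes at that moment; what a row does not reach only later rows make up. A row lasts 1/12 s, in which the tool goes at most 41.7 mm and 7.16 degrees, less where a joint would pass 70% of its speed; a pose out of reach is approached as far as the arm can. A call with a gripper value outside its range is refused whole. The fingers move at their own pace and stop on an object; the grip force is fixed at half the most. Time passes only in rows, so rows that repeat a pose let the fingers close. It gives the time, the measured TCP pose, the force and the opening at its end, in the units of the state.
- get_obs(): the state, without advancing time (a new reading comes with each control period).
- grab_frame(name): name is "side" or "top"; returns a dict with "frame" (400x640x3 uint8, blue, green, red), "depth" (400x640 float32, mm along the optical axis (not along the pixel's ray), 0 where there is no reading), "camera_matrix" (3x3 intrinsics, pixels), "distortion" ([k1, k2, p1, p2, k3] as OpenCV has them; the pictures are not rectified), "world_to_cam" (4x4, takes a point from world to camera coordinates). Camera axes: x right, y down, z forward; pixel columns grow to the right and rows downward; lengths in mm; the calibration is good to about 2 mm. A picture is of the moment at which its call begins.
- hand_in(): hands the job in, once; it reports no verdict.
The state is a dict: "clock": time; "joint_pos": joint angles; "qvel": joint speeds; "joint_torque": joint torques, N m; "eef_pos": TCP position; "tcp_rot": TCP orientation; "contact_force": force on the tool from outside, world axes, zero at the start; "moment": the same for the moment, N m; "grip_width": finger opening in mm.
Only numpy, scipy, OpenCV 4.12 (cv2) and the standard library are available. Lean on these libraries where they do the work, as an engineer would, in place of code of your own. Each camera call takes 0.05 s, during which the arm holds its last target.

## Working session

There is one attempt and no reset: what is moved stays moved. The work goes in short steps, Python scripts to look and compute and a tool call to move; the robot and the scene stay as the last step left them, time stands still between calls to the robot, and variables do not carry over. Pictures are saved under pics/ and viewed, and the job is handed in when it is done.

Besides the shell and the picture viewer there is one more tool, called after "Emit:" in YAML: its name, and indented under it one key for each argument. drive_tool: Moves the arm, as the interface text tells. Its arguments: {"type":"object","properties":{"deltas":{"type":"array","items":{"type":"object","properties":{"delta_pos":{"type":"array","items":{"type":"number"}},"delta_rot":{"type":"array","items":{"type":"number"}},"grip":{"type":"number"}}}}},"required":["deltas"]}

```bash
mkdir -p pics; python3 - <<'E'
from plant import *
import cv2,numpy as np,pickle
o=get_obs();print(o)
d={}
for n in("side","top"):
    f=grab_frame(n);d[n]=f;cv2.imwrite(f"pics/{n}0.png",f["frame"]);print(n,f["camera_matrix"],f["distortion"],f["world_to_cam"])
pickle.dump(d,open("d0.pkl","wb"))
E
```

```text
{'clock': 0.0, 'joint_pos': array([-1.20600002e+00,  4.23831638e-01,  1.63073862e+00, -4.53527578e-05,
        1.08858511e+00, -1.89601987e-02]), 'qvel': array([ 0.00017874, -0.00069488,  0.00119118,  0.00117828, -0.00124574,
       -0.00073792]), 'joint_torque': array([-5.42593061e-04, -5.57392180e+01, -2.81740755e+01, -1.34289780e-04,
        7.41555967e-03, -2.37652483e-05]), 'eef_pos': array([ 233.83621364, -578.99322947,  230.53233534]), 'tcp_rot': array([-0.13431285, -0.69401912, -0.13539648,  0.69423722]), 'contact_force': array([-0.42016201, -0.01562773,  0.41894236]), 'moment': array([0.05212693, 0.03111553, 0.03799419]), 'grip_width': 85.38937747084921}
side [[376.96432798   0.         319.81606671]
 [  0.         376.96432798 198.07449996]
 [  0.           0.           1.        ]] [-0.0889607  0.         0.         0.         0.       ] [[-9.95517220e-01 -9.45415369e-02 -2.71322674e-03  5.96739318e+02]
 [-5.24966464e-02  5.76194263e-01 -8.15625081e-01  1.08068662e+02]
 [ 7.86737944e-02 -8.11826378e-01 -5.78574425e-01  1.05818596e+03]
 [ 0.00000000e+00  0.00000000e+00  0.00000000e+00  1.00000000e+00]]
top [[402.25790701   0.         319.83121469]
 [  0.         402.25790701 197.57312375]
 [  0.           0.           1.        ]] [-0.10533087  0.          0.          0.          0.        ] [[-1.45181596e-02 -9.99695328e-01 -1.99618033e-02  2.36501023e+01]
 [-9.82914574e-01  1.79323113e-02 -1.83186715e-01  6.32938319e+02]
 [ 1.83488865e-01  1.69612134e-02 -9.82875452e-01  9.05953942e+02]
 [ 0.00000000e+00  0.00000000e+00  0.00000000e+00  1.00000000e+00]]
```

View pics/top0.png

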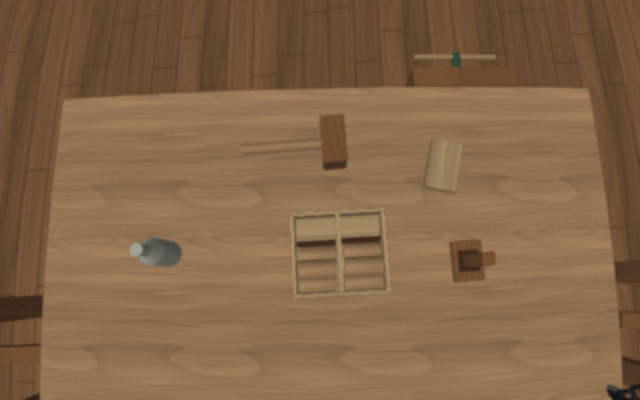

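View pics/side0.png

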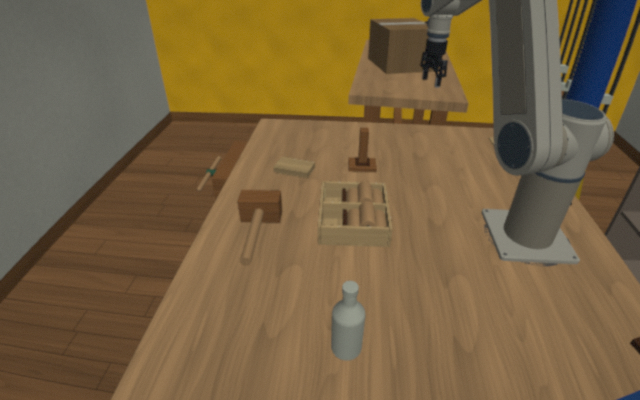

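The top view shows the tray at about (290–388, 210–297), with the feet humped. The tamper's plate is at about (467,261), with its handle leaning toward (490,258). The glue bottle is at (160,252), the mallet head at (333,140) and the offcut at (443,165). Next I'll build a point cloud.

```bash
cat > h.py <<'E'
import cv2,numpy as np
def cloud(f):
    K,D,T=f["camera_matrix"],np.array(f["distortion"]),f["world_to_cam"]
    v,u=np.mgrid[0:400,0:640]
    p=cv2.undistortPoints(np.stack([u.ravel(),v.ravel()],1).astype(np.float64)[:,None],K,D)[:,0]
    z=f["depth"].ravel().astype(float)
    c=np.c_[p*z[:,None],z]
    w=(c-T[:3,3])@T[:3,:3]
    w[z==0]=np.nan
    return w.reshape(400,640,3)
def rect(P):
    r=cv2.minAreaRect(P.astype(np.float32)); return r
E
python3 - <<'E'
from h import *
import pickle
d=pickle.load(open("d0.pkl","rb"))
for n in d:
    w=cloud(d[n]); 
    print(n)
    def box(x0,x1,y0,y1,z0,z1):
        m=(w[...,0]>x0)&(w[...,0]<x1)&(w[...,1]>y0)&(w[...,1]<y1)&(w[...,2]>z0)&(w[...,2]<z1);return w[m]
    t=box(300,900,-200,250,-30,8);print("table z",np.nanmedian(t[:,2]))
    # tamper
    for (a,b) in((12,26),(40,135),(142,158)):
        q=box(350,700,-480,-250,a,b);print("tamp",a,len(q),q.mean(0) if len(q) else 0, rect(q[:,:2]) if len(q)>5 else 0)
    for (a,b) in((57,70),(20,70),(70,100)):
        q=box(350,700,-170,170,a,b);print("tray",a,len(q),q.mean(0), rect(q[:,:2]) if len(q)>5 else 0)
f=d["top"]["frame"];cv2.imwrite("pics/crop0.png",cv2.resize(f[190:310,280:510],None,fx=3.4,fy=3.4,interpolation=cv2.INTER_CUBIC))
f=d["side"]["frame"];cv2.imwrite("pics/crops0.png",cv2.resize(f[110:260,270:420],None,fx=4,fy=4,interpolation=cv2.INTER_CUBIC))
E
```

```text
side
table z -0.16691566241054384
tamp 12 427 [ 556.08313154 -315.673696     19.09256689] ((566.6259765625, -318.8695068359375), (287.5599670410156, 89.60853576660156), 12.164931297302246)
tamp 40 221 [ 479.66596216 -331.91487278   88.53878183] ((484.628662109375, -334.77142333984375), (24.31785011291504, 39.38874816894531), 57.044830322265625)
tamp 142 46 [ 478.96172966 -340.15603869  147.23022913] ((479.09991455078125, -342.9745788574219), (32.934444427490234, 27.720340728759766), 89.90575408935547)
tray 57 998 [497.45342674  -7.41672525  62.51420024] ((504.210693359375, -27.234458923339844), (199.0601043701172, 229.69313049316406), 2.568215847015381)
tray 20 3259 [500.70747791  -3.90003096  49.01542765] ((504.5221862792969, -27.220489501953125), (199.6837158203125, 229.69313049316406), 2.568215847015381)
tray 70 455 [469.85437002 -16.62433279  75.3312099 ] ((469.59417724609375, -27.961288452148438), (35.922115325927734, 201.9888153076172), 2.2578749656677246)
top
table z -0.2594842230992652
tamp 12 1418 [ 551.86550886 -323.81394914   20.30792841] ((565.92578125, -323.8771362304687
[... 151 characters left out ...]
80078125), (29.91367530822754, 4.929996013641357), 5.168672561645508)
tamp 142 198 [ 477.32767643 -344.81740462  148.87857416] ((477.08477783203125, -346.2845458984375), (30.70325469970703, 29.676982879638672), 2.7789180278778076)
tray 57 1842 [496.48540045 -32.5024416   63.82044817] ((503.09906005859375, -29.81391143798828), (197.7699737548828, 225.20204162597656), 2.1969659328460693)
tray 20 4925 [489.69999948 -32.56783275  52.88961797] ((502.5858459472656, -29.748497009277344), (198.5833282470703, 225.1755828857422), 2.267163038253784)
tray 70 1190 [467.39804689 -28.82363521  76.20237279] ((467.6522521972656, -31.365013122558594), (38.57904052734375, 199.123291015625), 2.5405406951904297)
```

View pics/crop0.png

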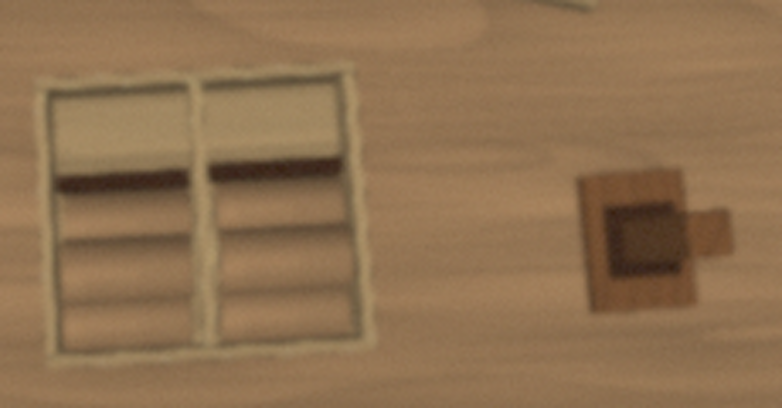

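View pics/crops0.png

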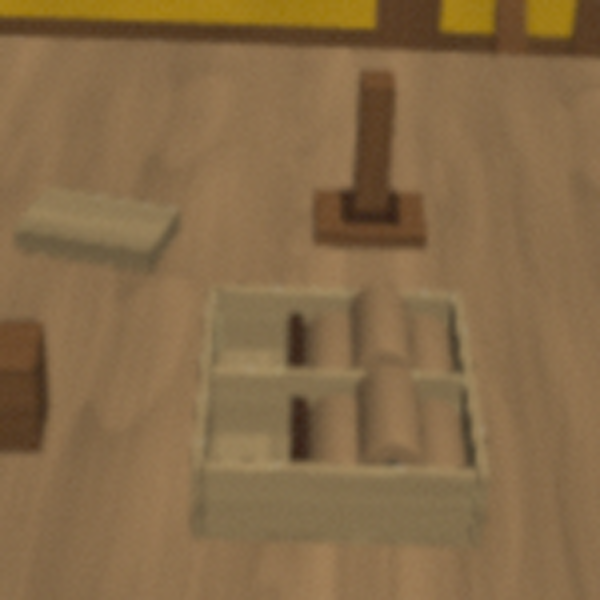

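```bash
python3 - <<'E'
from h import *
import pickle
from scipy.spatial.transform import Rotation as R
q=np.array([-0.13431285, -0.69401912, -0.13539648,  0.69423722])
print(R.from_quat(q[[1,2,3,0]]).as_matrix().round(4))
d=pickle.load(open("d0.pkl","rb"))
for n in d:
    w=cloud(d[n]);print(n)
    def box(x0,x1,y0,y1,z0,z1):
        m=(w[...,0]>x0)&(w[...,0]<x1)&(w[...,1]>y0)&(w[...,1]<y1)&(w[...,2]>z0)&(w[...,2]<z1);return w[m]
    q=box(350,560,-430,-250,8,26);print("plate",rect(q[:,:2]), np.median(q[:,2]))
    q=box(350,560,-430,-250,14,22);print("plate",rect(q[:,:2]))
    for a,b in((25,45),(45,65),(65,85),(85,105),(105,125),(125,145),(145,155)):
        q=box(400,560,-430,-270,a,b)
        if len(q)>4:print(a,q.mean(0).round(1),q.min(0).round(1),q.max(0).round(1))
E
```

```text
[[-6.000e-04  3.744e-01 -9.273e-01]
 [ 1.400e-03 -9.273e-01 -3.744e-01]
 [-1.000e+00 -1.600e-03  0.000e+00]]
side
plate ((479.34088134765625, -342.66522216796875), (99.9087142944336, 80.58784484863281), 2.4736411571502686) 16.444842479056135
plate ((479.39727783203125, -342.9286804199219), (100.58600616455078, 78.90663146972656), 3.1655020713806152)
25 [ 478.8 -330.8   33.2] [ 457.1 -355.8   25.1] [ 500.4 -313.9   44.7]
45 [ 481.3 -333.    54.9] [ 466.2 -353.2   45.1] [ 494.9 -327.    64.5]
65 [ 478.5 -331.    75.6] [ 464.  -336.    65.6] [ 492.6 -326.7   84.9]
85 [ 479.4 -331.2   95. ] [ 465.  -335.7   85.9] [ 493.9 -326.4  104.9]
105 [ 480.1 -332.9  114.7] [ 463.7 -355.7  105.3] [ 494.8 -324.   124.9]
125 [ 478.7 -331.5  135.2] [ 464.3 -338.4  125.1] [ 492.6 -326.5  144.9]
145 [ 479.  -342.1  148.2] [ 465.2 -359.4  145.3] [ 493.  -327.5  150.7]
top
plate ((477.93194580078125, -345.66387939453125), (101.91014862060547, 77.50957489013672), 3.635531187057495) 18.03891871042557
plate ((477.944091796875, -345.6630859375), (101.8858413696289, 77.50957489013672), 3.635531187057495)
25 [ 477.2 -337.7   28.2] [ 451.4 -372.2   25. ] [ 504.4 -318.8   44.2]
45 [ 477.3 -333.1   55.6] [ 463.3 -335.9   45.8] [ 492.  -331.1   64.9]
65 [ 478.  -332.9   75. ] [ 463.  -334.4   65.5] [ 491.  -331.2   83. ]
85 [ 475.5 -332.1   95.2] [ 462.7 -333.8   85.6] [ 490.1 -329.6  105. ]
105 [ 476.  -332.   114.8] [ 462.2 -334.1  105.3] [ 491.6 -330.2  124.6]
125 [ 476.8 -332.1  134.8] [ 461.9 -335.1  125.1] [ 491.8 -330.8  144.6]
145 [ 477.2 -345.3  149.1] [ 461.5 -361.6  145.1] [ 491.7 -331.3  153.2]
```

```bash
cat >> h.py <<'E'
from scipy.spatial.transform import Rotation as R
def go(x,y,z,head):
    from plant import get_obs
    o=get_obs();p=np.array(o["eef_pos"]);q=np.array(o["tcp_rot"]);C=R.from_quat(q[[1,2,3,0]]).as_matrix()
    a=np.deg2rad(head)
    X=np.array([0,0,-1.]);Y=np.array([np.cos(a),np.sin(a),0]);T=np.c_[X,Y,np.cross(X,Y)]
    dp=C.T@(np.array([x,y,z])-p)/25
    dr=np.rad2deg(R.from_matrix(C.T@T).as_rotvec())/5
    print("t %.2f pos"%o["clock"],p.round(1),"head %.2f"%np.rad2deg(np.arctan2(C[1,1],C[0,1])),"tilt",(C[:2,0]*57.3).round(2),"F",np.round(o["contact_force"],1),"M",np.round(o["moment"],2),"w %.1f"%o["grip_width"])
    print("dp",dp.round(3),"dr",dr.round(3), "dist",np.linalg.norm(dp)*25)
E
python3 -c "
from h import *
go(478.5,-345.2,200,3.4)"
```

```text
t 0.10 pos [ 233.9 -579.1  230.6] head -68.01 tilt [-0.03  0.07] F [-0.5  1.1  0. ] M [-0.04  0.01  0.04] w 85.3
dp [  1.233  -5.008 -12.576] dr [-1.4282e+01 -1.0000e-02  1.4000e-02] dist 339.8070957173771
```

Emit:
drive_tool:
  deltas:
    - {"delta_pos":[0.1,-0.4,-1.0],"delta_rot":[-1.1,0,0],"grip":0}
    - {"delta_pos":[0.2,-0.8,-2.1],"delta_rot":[-2.3,0,0],"grip":0}
    - {"delta_pos":[0.3,-1.3,-3.2],"delta_rot":[-3.6,0,0],"grip":0}
    - {"delta_pos":[0.4,-1.75,-4.3],"delta_rot":[-4.9,0,0],"grip":0}
    - {"delta_pos":[0.55,-2.2,-5.5],"delta_rot":[-6.2,0,0],"grip":0}

```text
clock: 0.52
eef_pos: [341.2, -475.5, 216.6]
tcp_rot: [-0.316, -0.632, -0.318, 0.632]
contact_force: [0.3, -0.9, 0.1]
grip_width: 85.6
```

```bash
python3 -c "
from h import *
go(478.5,-345.2,200,3.4)"
```

```text
t 0.52 pos [ 341.2 -475.5  216.6] head -36.72 tilt [-0.05  0.09] F [ 0.3 -0.9  0.1] M [ 0.02 -0.04  0.04] w 85.6
dp [ 0.669  1.287 -7.461] dr [-8.025 -0.015  0.015] dist 190.02719898423555
```

Emit:
drive_tool:
  deltas:
    - {"delta_pos":[0.15,0.25,-1.5],"delta_rot":[-1.4,0,0],"grip":0}
    - {"delta_pos":[0.3,0.5,-3.0],"delta_rot":[-2.8,0,0],"grip":0}
    - {"delta_pos":[0.4,0.8,-4.5],"delta_rot":[-4.2,0,0],"grip":0}
    - {"delta_pos":[0.5,1.0,-6.0],"delta_rot":[-5.6,0,0],"grip":0}
    - {"delta_pos":[0.67,1.28,-7.4],"delta_rot":[-7.0,0,0],"grip":0}

```text
clock: 0.93
eef_pos: [478.4, -344.5, 199.8]
tcp_rot: [0.493, 0.506, 0.495, -0.506]
contact_force: [-0.8, -0.9, -0.5]
grip_width: 85.5
```

```bash
python3 -c "
from h import *
go(478.5,-345.2,190,3.4)"
```

```text
t 0.93 pos [ 478.4 -344.5  199.8] head -1.38 tilt [-0.06  0.11] F [-0.8 -0.9 -0.5] M [ 0.04 -0.   -0.02] w 85.5
dp [0.393 0.004 0.028] dr [-0.955 -0.022  0.012] dist 9.839985919478247
```

Emit:
drive_tool:
  deltas:
    - {"delta_pos":[0.3,0,0.03],"delta_rot":[-0.95,0,0],"grip":0}
    - {"delta_pos":[1.2,0,0.03],"delta_rot":[-0.95,0,0],"grip":0}
    - {"delta_pos":[2.2,0,0.03],"delta_rot":[-0.95,0,0],"grip":0}
    - {"delta_pos":[3.2,0,0.03],"delta_rot":[-0.95,0,0],"grip":0}
    - {"delta_pos":[4.0,0,0.03],"delta_rot":[-0.95,0,0],"grip":0}

```text
clock: 1.35
eef_pos: [477.8, -344.3, 97.9]
tcp_rot: [0.513, 0.485, 0.516, -0.485]
contact_force: [-0.6, 0.0, -0.2]
grip_width: 85.6
```

```bash
python3 -c "
from h import *
import cv2
from plant import *
go(478.5,-345.2,100,3.4)
fs=[grab_frame(n) for n in('side','top')]
cv2.imwrite('pics/a1.png',cv2.hconcat([cv2.resize(fs[0]['frame'][90:190,300:420],(480,400)),cv2.resize(fs[1]['frame'][190:290,420:520],(320*4//4,400))]))
"
```

```text
t 1.35 pos [ 477.8 -344.3   97.9] head 3.41 tilt [-0.14  0.16] F [-0.6  0.  -0.2] M [-0.04 -0.03  0.02] w 85.6
dp [-0.085  0.028  0.036] dr [ 0.001 -0.034  0.025] dist 2.3965767748939144
```

View pics/a1.png

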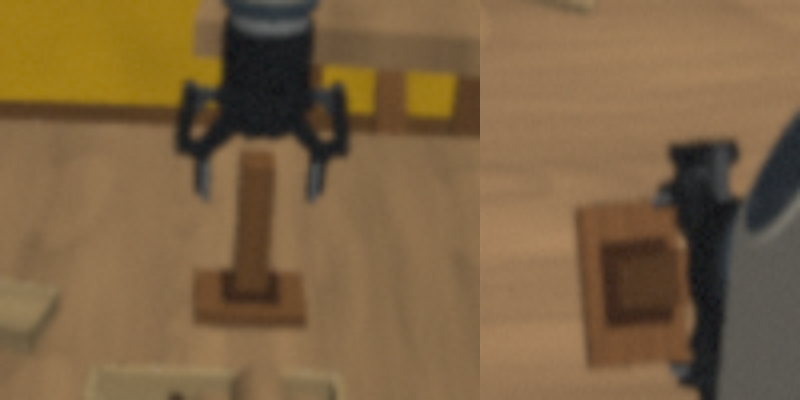

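The side view shows the handle (about (257,210) in the crop) centred between the open fingers at 203 and 315, with the gripper body clear of its top. I'll close now.

Emit:
drive_tool:
  deltas:
    - {"delta_pos":[0,0,0.03],"delta_rot":[0,0,0],"grip":0.4}
    - {"delta_pos":[0,0,0.03],"delta_rot":[0,0,0],"grip":0.6}
    - {"delta_pos":[0,0,0.03],"delta_rot":[0,0,0],"grip":1}
    - {"delta_pos":[0,0,0.03],"delta_rot":[0,0,0],"grip":1}
    - {"delta_pos":[0,0,0.03],"delta_rot":[0,0,0],"grip":1}

```text
clock: 1.87
eef_pos: [476.8, -344.5, 97.5]
tcp_rot: [0.512, 0.485, 0.517, -0.485]
contact_force: [1.7, 0.1, -3.3]
grip_width: 29.4
```

Emit:
drive_tool:
  deltas:
    - {"delta_pos":[0,0,0],"delta_rot":[0,0,0],"grip":1}
    - {"delta_pos":[0,0,0],"delta_rot":[0,0,0],"grip":1}
    - {"delta_pos":[0,0,0],"delta_rot":[0,0,0],"grip":1}

```text
clock: 2.12
eef_pos: [476.6, -344.4, 97.4]
tcp_rot: [0.512, 0.485, 0.517, -0.485]
contact_force: [0.7, 0.4, -3.6]
grip_width: 29.5
```

```bash
python3 -c "
from h import *
go(478.5,-345.2,100,3.4)"
```

```text
t 2.12 pos [ 476.6 -344.4   97.4] head 3.38 tilt [-0.3   0.29] F [ 0.7  0.4 -3.6] M [-0.02 -0.03 -0.03] w 29.5
dp [-0.103  0.075  0.036] dr [-0.005 -0.062  0.057] dist 3.3075000815824978
```

Emit:
drive_tool:
  deltas:
    - {"delta_pos":[-0.3,0,0],"delta_rot":[0,0,0],"grip":1}
    - {"delta_pos":[-1.2,0,0],"delta_rot":[0,0,0],"grip":1}
    - {"delta_pos":[-2.4,0,0],"delta_rot":[0,0,0],"grip":1}
    - {"delta_pos":[-3.7,0,0],"delta_rot":[0,0,0],"grip":1}
    - {"delta_pos":[-5.0,0,0],"delta_rot":[0,0,0],"grip":1}

```text
clock: 2.53
eef_pos: [476.7, -344.6, 223.7]
tcp_rot: [0.511, 0.485, 0.518, -0.485]
contact_force: [1.1, -0.7, -4.5]
grip_width: 29.4
```

```bash
python3 -c "
from h import *
go(479.5,-83.2,222,2.4)"
```

```text
t 2.53 pos [ 476.7 -344.6  223.7] head 3.38 tilt [-0.37  0.34] F [ 1.1 -0.7 -4.5] M [-0.02 -0.06 -0.02] w 29.4
dp [  0.131   0.73  -10.432] dr [ 0.195 -0.072  0.07 ] dist 261.4680973074179
```

Emit:
drive_tool:
  deltas:
    - {"delta_pos":[0,0,-0.5],"delta_rot":[0.05,-0.03,0.03],"grip":1}
    - {"delta_pos":[0,0.1,-1.5],"delta_rot":[0.1,-0.07,0.07],"grip":1}
    - {"delta_pos":[0,0.2,-2.6],"delta_rot":[0.2,-0.07,0.07],"grip":1}
    - {"delta_pos":[0,0.3,-3.8],"delta_rot":[0.2,-0.07,0.07],"grip":1}
    - {"delta_pos":[0.05,0.4,-5.0],"delta_rot":[0.2,-0.07,0.07],"grip":1}

```text
clock: 2.95
eef_pos: [478.6, -217.8, 223.2]
tcp_rot: [0.51, 0.49, 0.51, -0.49]
contact_force: [1.3, 0.3, -3.4]
grip_width: 29.2
```

```bash
python3 -c "
from h import *
go(479.5,-83.2,222,2.4)"
```

```text
t 2.95 pos [ 478.6 -217.8  223.2] head 2.33 tilt [-0.01  0.02] F [ 1.3  0.3 -3.4] M [ 0.05 -0.05 -0.04] w 29.2
dp [ 0.05   0.255 -5.377] dr [-0.015 -0.005  0.002] dist 134.59440189274827
```

Emit:
drive_tool:
  deltas:
    - {"delta_pos":[0,0.05,-1.3],"delta_rot":[0,0,0],"grip":1}
    - {"delta_pos":[0,0.1,-2.6],"delta_rot":[0,0,0],"grip":1}
    - {"delta_pos":[0.03,0.2,-3.8],"delta_rot":[0,0,0],"grip":1}
    - {"delta_pos":[0.05,0.25,-4.8],"delta_rot":[0,0,0],"grip":1}
    - {"delta_pos":[0.05,0.25,-5.38],"delta_rot":[0,0,0],"grip":1}

```text
clock: 3.37
eef_pos: [478.3, -80.4, 221.7]
tcp_rot: [0.51, 0.489, 0.511, -0.489]
contact_force: [-0.1, 0.2, -3.1]
grip_width: 29.1
```

Emit:
drive_tool:
  deltas:
    - {"delta_pos":[0,0,0],"delta_rot":[0,0,0],"grip":1}
    - {"delta_pos":[0,0,0],"delta_rot":[0,0,0],"grip":1}

```text
clock: 3.53
eef_pos: [477.7, -79.4, 221.5]
tcp_rot: [0.51, 0.489, 0.512, -0.489]
contact_force: [-0.2, 0.1, -3.3]
grip_width: 29.6
```

```bash
cat > look.py <<'E'
from h import *
from plant import *
import sys,pickle
go(479.5,-83.2,222,2.4)
d={n:grab_frame(n) for n in('side','top')}
pickle.dump(d,open('d1.pkl','wb'))
cv2.imwrite(sys.argv[1],cv2.hconcat([cv2.resize(d['side']['frame'][110:260,290:420],(390,450)),cv2.resize(d['top']['frame'][150:310,260:400],(394,450))]))
E
python3 look.py pics/b1.png
```

```text
t 3.53 pos [477.7 -79.4 221.5] head 2.52 tilt [-0.12  0.08] F [-0.2  0.1 -3.3] M [-0.03  0.02  0.01] w 29.6
dp [-0.019  0.066  0.155] dr [ 0.025 -0.017  0.024] dist 4.23398359392749
```

View pics/b1.png

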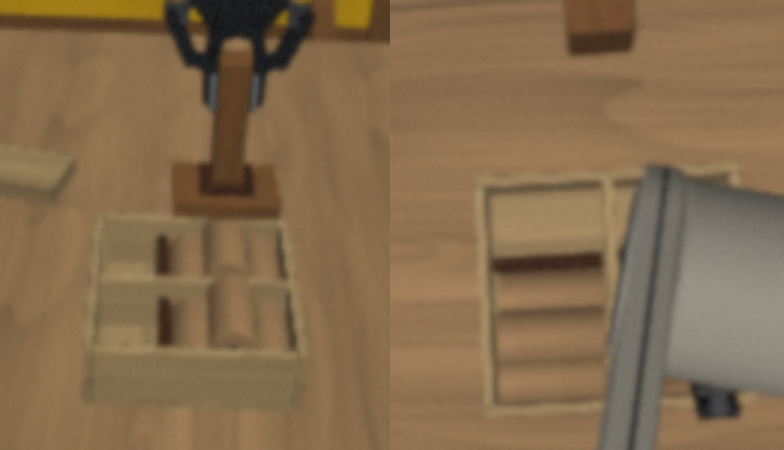

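The side view shows the tamper hanging upright over bay r, its plate at about (225,190) in the crop. The arm hides bay r from the top camera, so I'll measure the plate with the side camera's depth.

```bash
cat > pl.py <<'E'
from h import *
import pickle,sys
d=pickle.load(open('d1.pkl','rb'))
zb=float(sys.argv[1]);cy=float(sys.argv[2])
w=cloud(d['side'])
m=(abs(w[...,0]-480)<80)&(abs(w[...,1]-cy)<75)&(w[...,2]>zb+3)&(w[...,2]<zb+22)
q=w[m];
print(len(q),rect(q[:,:2]),q.min(0),q.max(0), np.median(q[q[:,2]>zb+12][:,2]))
E
python3 pl.py 124 -82
```

```text
451 ((477.71435546875, -80.14474487304688), (100.72522735595703, 82.3172836303711), 1.9444612264633179) [ 426.26568124 -119.75176159  127.02871151] [529.14051808 -37.59543462 145.78907352] 140.57772024348304
```

```bash
python3 -c "
from h import *
go(481.2,-82,180,2.4)"
```

```text
t 3.63 pos [478.2 -80.8 221.7] head 2.41 tilt [-0.08  0.05] F [ 0.2 -0.8 -2.7] M [-0.05  0.02  0.  ] w 29.7
dp [1.668 0.119 0.055] dr [ 0.003 -0.012  0.015] dist 41.823933223928066
```

Emit:
drive_tool:
  deltas:
    - {"delta_pos":[0.1,0.12,0.06],"delta_rot":[0,0,0],"grip":1}
    - {"delta_pos":[0.5,0.12,0.06],"delta_rot":[0,0,0],"grip":1}
    - {"delta_pos":[0.9,0.12,0.06],"delta_rot":[0,0,0],"grip":1}
    - {"delta_pos":[1.25,0.12,0.06],"delta_rot":[0,0,0],"grip":1}
    - {"delta_pos":[1.5,0.12,0.06],"delta_rot":[0,0,0],"grip":1}

```text
clock: 4.05
eef_pos: [480.3, -82.3, 182.3]
tcp_rot: [0.509, 0.489, 0.512, -0.49]
contact_force: [-0.6, 0.3, -2.6]
grip_width: 29.0
```

```bash
python3 -c "
from h import *
go(481.2,-82,149,2.4)"; python3 look.py pics/b2.png; python3 pl.py 86 -82
```

```text
t 4.05 pos [480.3 -82.3 182.3] head 2.37 tilt [-0.22  0.08] F [-0.6  0.3 -2.6] M [ 0.01  0.02 -0.03] w 29.0
dp [ 1.331  0.042 -0.009] dr [-0.006 -0.018  0.043] dist 33.295524774510255
t 4.05 pos [480.3 -82.3 182.3] head 2.37 tilt [-0.22  0.08] F [-0.6  0.3 -2.6] M [ 0.01  0.02 -0.03] w 29.0
dp [-1.589 -0.038  0.031] dr [-0.006 -0.018  0.043] dist 39.73613782572769
442 ((480.2627258300781, -82.27595520019531), (99.56614685058594, 80.17754364013672), 1.4202044010162354) [ 430.31135095 -121.64381737   89.02392112] [530.88193528 -41.00634964 107.95766157] 101.53053694783704
```

View pics/b2.png

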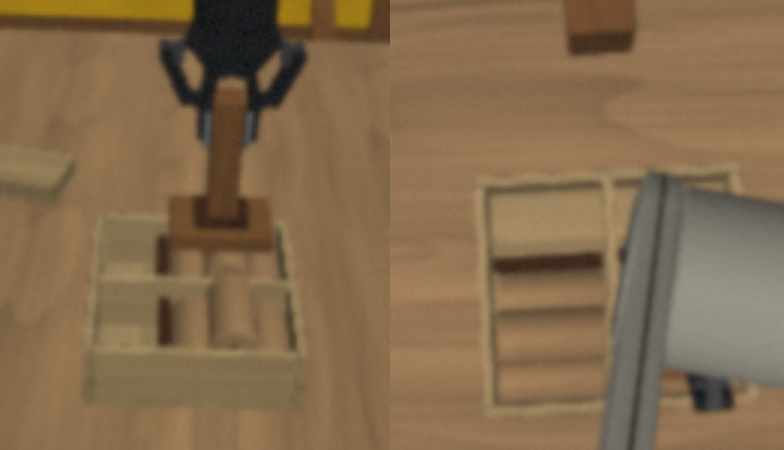

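The plate sits over bay r, clear of the walls. Its centre reads (480.3,−82.3), close to the target (481.7,−82.2). I'll start pressing.

Emit:
drive_tool:
  deltas:
    - {"delta_pos":[0.2,0.05,0],"delta_rot":[0,0,0.04],"grip":1}
    - {"delta_pos":[0.35,0.05,0],"delta_rot":[0,0,0.04],"grip":1}
    - {"delta_pos":[0.5,0.05,0],"delta_rot":[0,0,0.04],"grip":1}
    - {"delta_pos":[0.65,0.05,0],"delta_rot":[0,0,0.04],"grip":1}
    - {"delta_pos":[0.8,0.05,0],"delta_rot":[0,0,0.04],"grip":1}

```text
clock: 4.57
eef_pos: [482.4, -82.2, 163.0]
tcp_rot: [0.51, 0.49, 0.51, -0.489]
contact_force: [0.8, 0.6, 1.0]
grip_width: 29.3
```

```bash
python3 -c "
from h import *
go(481.2,-82,149,2.4)"
```

```text
t 4.57 pos [482.4 -82.2 163. ] head 2.40 tilt [0.08 0.07] F [0.8 0.6 1. ] M [ 0.   -0.1  -0.03] w 29.3
dp [ 0.559 -0.047 -0.008] dr [-0.001 -0.014 -0.016] dist 14.01452410796186
```

Emit:
drive_tool:
  deltas:
    - {"delta_pos":[0.12,0,0],"delta_rot":[0,0,0],"grip":1}
    - {"delta_pos":[0.24,0,0],"delta_rot":[0,0,0],"grip":1}
    - {"delta_pos":[0.36,0,0],"delta_rot":[0,0,0],"grip":1}
    - {"delta_pos":[0.46,0,0],"delta_rot":[0,0,0],"grip":1}
    - {"delta_pos":[0.52,0,0],"delta_rot":[0,0,0],"grip":1}

```text
clock: 4.98
eef_pos: [482.0, -82.1, 149.4]
tcp_rot: [0.51, 0.49, 0.511, -0.489]
contact_force: [1.0, 1.1, 10.6]
grip_width: 29.4
```

```bash
python3 -c "
from h import *
go(481.2,-82,149,2.4)"; python3 look.py pics/b3.png; python3 pl.py 53 -82
```

```text
t 4.98 pos [482.  -82.1 149.4] head 2.40 tilt [0.02 0.08] F [ 1.   1.1 10.6] M [ 0.13  0.25 -0.01] w 29.4
dp [ 0.014 -0.03  -0.004] dr [-0.    -0.017 -0.005] dist 0.8457952970147807
t 4.98 pos [482.  -82.1 149.4] head 2.40 tilt [0.02 0.08] F [ 1.   1.1 10.6] M [ 0.13  0.25 -0.01] w 29.4
dp [-2.906 -0.099  0.037] dr [-0.    -0.017 -0.005] dist 72.69080521742552
733 ((481.9935302734375, -75.61307525634766), (152.8941650390625, 137.2591552734375), 0.5162124633789062) [ 405.17705916 -144.76550279   56.01442952] [558.19654292  -7.20254858  74.93343438] 68.67167926691452
```

View pics/b3.png

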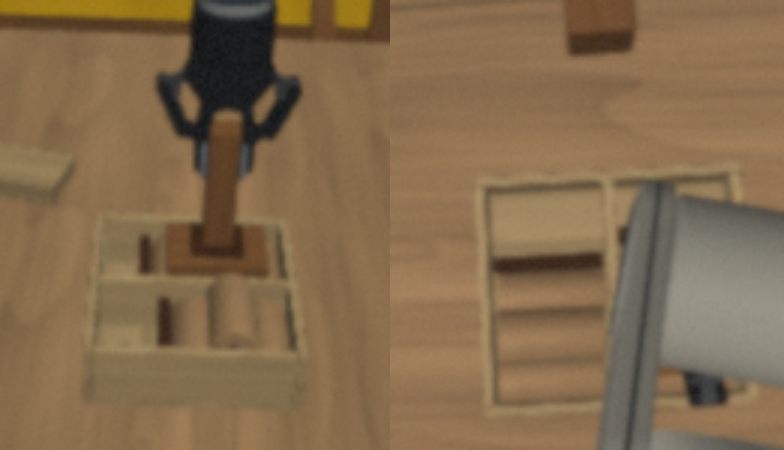

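The plate is down inside bay r and the dark spacer has moved back. I'll press slightly further to confirm it has bottomed.

Emit:
drive_tool:
  deltas:
    - {"delta_pos":[0.06,0,0],"delta_rot":[0,0,0],"grip":1}
    - {"delta_pos":[0.1,0,0],"delta_rot":[0,0,0],"grip":1}
    - {"delta_pos":[0.1,0,0],"delta_rot":[0,0,0],"grip":1}

```text
clock: 5.33
eef_pos: [483.8, -82.2, 149.2]
tcp_rot: [0.511, 0.491, 0.51, -0.488]
contact_force: [-0.8, 1.8, 17.4]
grip_width: 29.0
```

```bash
python3 -c "
from h import *
go(481.2,-82,190,2.4)"
```

```text
t 5.33 pos [483.8 -82.2 149.2] head 2.39 tilt [0.22 0.06] F [-0.8  1.8 17.4] M [ 0.33  0.9  -0.  ] w 29.0
dp [-1.633 -0.098 -0.015] dr [-0.002 -0.011 -0.045] dist 40.90437880349773
```

Emit:
drive_tool:
  deltas:
    - {"delta_pos":[0.03,-0.05,0],"delta_rot":[0,0,-0.1],"grip":1}
    - {"delta_pos":[0.06,-0.05,0],"delta_rot":[0,0,-0.2],"grip":1}
    - {"delta_pos":[0.08,-0.05,0],"delta_rot":[0,0,-0.3],"grip":1}
    - {"delta_pos":[0.08,-0.05,0],"delta_rot":[0,0,-0.3],"grip":1}

```text
clock: 5.67
eef_pos: [485.8, -82.5, 149.7]
tcp_rot: [0.506, 0.485, 0.514, -0.494]
contact_force: [-1.8, 2.2, 19.1]
grip_width: 29.6
```

```bash
python3 -c "
from h import *
go(481.2,-82,190,2.4)"
```

```text
t 5.67 pos [485.8 -82.5 149.7] head 2.38 tilt [-0.9  -0.03] F [-1.8  2.2 19.1] M [ 0.65 -0.55  0.06] w 29.6
dp [-1.611 -0.209 -0.027] dr [-0.004 -0.001  0.181] dist 40.60634885462298
```

Emit:
drive_tool:
  deltas:
    - {"delta_pos":[-0.1,-0.05,0],"delta_rot":[0,0,0.1],"grip":1}
    - {"delta_pos":[-0.4,-0.1,0],"delta_rot":[0,0,0.18],"grip":1}
    - {"delta_pos":[-1.0,-0.2,-0.03],"delta_rot":[0,0,0.18],"grip":1}
    - {"delta_pos":[-1.9,-0.2,-0.03],"delta_rot":[0,0,0.18],"grip":1}
    - {"delta_pos":[-2.7,-0.2,-0.03],"delta_rot":[0,0,0.18],"grip":1}

```text
clock: 6.08
eef_pos: [480.5, -81.8, 217.5]
tcp_rot: [0.509, 0.489, 0.511, -0.49]
contact_force: [0.6, -0.6, -3.6]
grip_width: 29.2
```

```bash
python3 look.py pics/b4.png; python3 pl.py 119 -82; python3 - <<'E'
from h import *
import pickle
d=pickle.load(open('d1.pkl','rb'));w=cloud(d['side'])
a=np.deg2rad(2.5);Ri=np.array([[np.cos(a),np.sin(a)],[-np.sin(a),np.cos(a)]])
t=(w[...,:2]-[504.3,-27.2])@Ri.T
for cy in(-54,54):
  for x in range(-88,60,4):
    m=(abs(t[...,0]-x)<2)&(abs(t[...,1]-cy+10)<25)&(w[...,2]<100)
    if m.sum()>2: print(cy,x,m.sum(),w[m][:,2].mean().round(1),w[m][:,2].max().round(1))
E
```

```text
t 6.08 pos [480.5 -81.8 217.5] head 2.38 tilt [-0.15  0.03] F [ 0.6 -0.6 -3.6] M [-0.01  0.   -0.05] w 29.2
dp [-0.18  -0.041  0.056] dr [-0.005 -0.007  0.031] dist 4.818217539472168
448 ((478.6790771484375, -81.00872039794922), (98.70098876953125, 80.83428192138672), 2.1591732501983643) [ 428.18436253 -119.65934673  122.07841587] [529.21327712 -39.08108237 140.96750429] 136.68315053092675
-54 -88 8 39.1 42.0
-54 -84 10 44.8 46.8
-54 -80 10 46.9 50.3
-54 -76 15 49.5 51.3
-54 -72 11 49.7 52.0
-54 -68 13 50.5 51.8
-54 -64 16 49.2 52.2
-54 -60 14 48.4 50.6
-54 -56 13 45.6 48.0
-54 -52 13 42.5 45.5
-54 -48 13 34.9 41.3
-54 -44 8 40.7 42.1
-54 -40 8 43.3 44.7
-54 -36 11 46.2 48.5
-54 -32 12 49.2 50.7
-54 -28 11 49.7 50.9
-54 -24 13 49.8 51.6
-54 -20 15 48.9 51.2
-54 -16 11 48.7 50.7
-54 -12 11 45.7 47.7
-54 -8 19 42.5 46.4
-54 -4 9 35.7 37.2
-54 0 10 36.1 40.0
-54 4 15 43.1 46.4
-54 8 10 47.2 49.9
-54 12 9 49.1 50.8
-54 16 16 49.1 50.9
-54 20 11 50.1 51.6
-54 24 9 50.0 52.1
-54 28 17 48.1 49.3
-54 32 12 47.4 50.1
-54 36 9 43.2 45.4
-54 40 11 37.3 40.9
-54 44 12 45.3 47.9
-54 48 9 45.1 46.7
-54 52 12 44.7 46.2
-54 56 3 31.3 45.4
54 -88 9 39.7 43.1
54 -84 12 44.4 48.3
54 -80 12 47.6 49.8
54 -76 17 49.4 51.3
54 -72 15 49.9 51.9
54 -68 18 50.4 53.1
54 -64 17 49.6 51.7
54 -60 13 48.6 51.1
54 -56 7 64.4 67.4
54 -52 11 70.9 73.6
54 -48 14 74.4 76.6
54 -44 17 77.0 80.0
54 -40 15 77.7 80.1
54 -36 15 78.8 80.9
54 -32 15 78.2 81.0
54 -28 17 77.6 79.5
54 -24 17 75.3 77.9
54 -20 19 72.5 75.3
54 -16 17 66.1 70.6
54 -12 19 51.6 63.8
54 -8 21 49.6 51.5
54 -4 13 49.9 51.7
54 0 17 50.2 52.0
54 4 15 49.1 51.8
54 8 14 48.0 50.5
54 12 19 46.0 50.0
54 16 10 42.1 44.1
54 20 21 41.3 46.2
54 24 11 45.5 47.0
54 28 24 45.1 47.4
54 32 11 44.5 46.5
54 36 7 7.1 8.3
54 40 3 6.2 7.5
54 44 6 6.7 8.9
54 48 4 6.5 8.2
54 52 3 6.4 6.9
54 56 8 7.1 10.4
```

View pics/b4.png

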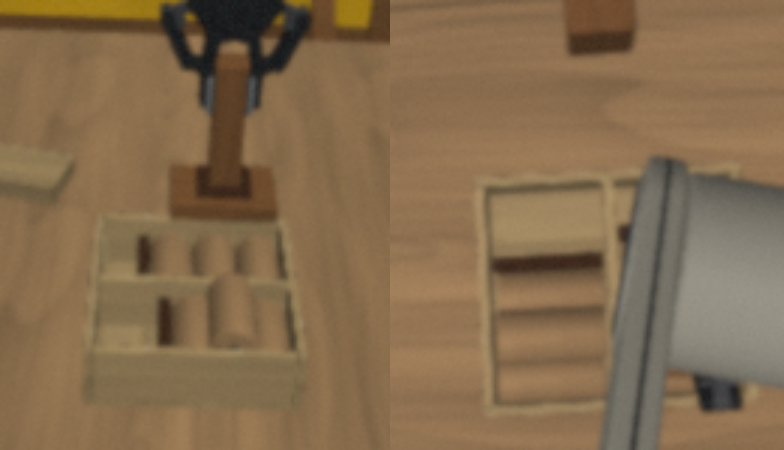

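Bay r is level: all three tops read 50 to 50.5 mm and the spacer is back. The same move now goes to bay l.

```bash
python3 -c "
from h import *
go(477.5,26,215,2.4)"
```

```text
t 6.18 pos [483.2 -82.3 219.8] head 2.37 tilt [ 0.27 -0.05] F [ 0.1  0.2 -2.6] M [ 0.01  0.01 -0.  ] w 29.0
dp [ 0.186 -0.05  -4.337] dr [-0.005  0.013 -0.054] dist 108.5305490099643
```

Emit:
drive_tool:
  deltas:
    - {"delta_pos":[0,-0.05,-0.5],"delta_rot":[0,0,-0.05],"grip":1}
    - {"delta_pos":[0.05,-0.05,-1.6],"delta_rot":[0,0,-0.05],"grip":1}
    - {"delta_pos":[0.1,-0.05,-2.8],"delta_rot":[0,0,-0.05],"grip":1}
    - {"delta_pos":[0.15,-0.05,-3.8],"delta_rot":[0,0,-0.05],"grip":1}
    - {"delta_pos":[0.2,-0.05,-4.3],"delta_rot":[0,0,-0.05],"grip":1}

```text
clock: 6.6
eef_pos: [476.0, 27.1, 213.2]
tcp_rot: [0.51, 0.489, 0.511, -0.49]
contact_force: [-0.0, -0.9, -3.6]
grip_width: 29.2
```

```bash
python3 look.py pics/c1.png;  python3 pl.py 118 26;python3 -c "
from h import *
go(477.5,26,180,2.4)"
```

```text
t 6.60 pos [476.   27.1 213.2] head 2.42 tilt [-0.12 -0.03] F [-0.  -0.9 -3.6] M [-0.28  0.    0.03] w 29.2
dp [-0.351 -0.047  4.415] dr [0.005 0.006 0.025] dist 110.7322600488263
559 ((474.8977355957031, 27.408790588378906), (98.9604263305664, 79.01724243164062), 2.8818933963775635) [424.58861321 -13.60045788 121.15412807] [525.05090505  68.2336077  139.99736309] 132.78581803512623
t 6.70 pos [476.1  26.7 213.1] head 2.52 tilt [-0.14 -0.05] F [-0.3  0.3 -4.4] M [ 0.12 -0.01  0.01] w 29.4
dp [1.324 0.059 0.028] dr [0.023 0.009 0.029] dist 33.13351368453566
```

View pics/c1.png

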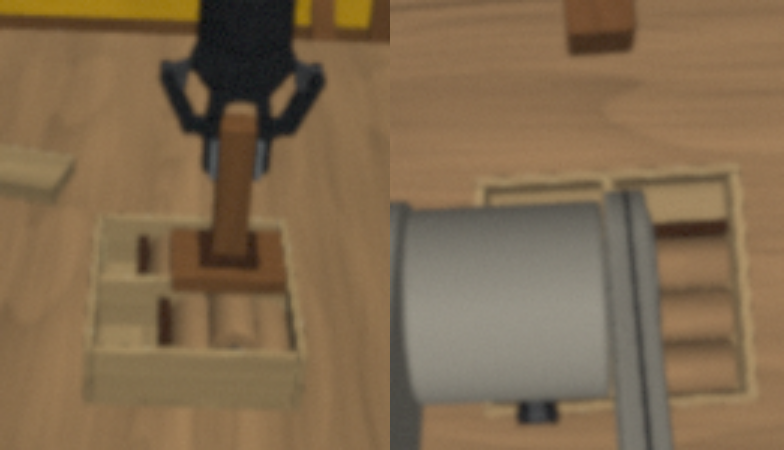

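The tamper is over bay l, with the plate at about (228,255) in the crop, clear of the walls. I'll shift x by +2 mm and y by −1 mm while lowering.

Emit:
drive_tool:
  deltas:
    - {"delta_pos":[0.2,0.1,0.04],"delta_rot":[0,0,0.03],"grip":1}
    - {"delta_pos":[0.5,0.1,0.04],"delta_rot":[0,0,0.03],"grip":1}
    - {"delta_pos":[0.8,0.1,0.04],"delta_rot":[0,0,0.03],"grip":1}
    - {"delta_pos":[1.1,0.1,0.04],"delta_rot":[0,0,0.03],"grip":1}
    - {"delta_pos":[1.2,0.1,0.04],"delta_rot":[0,0,0.03],"grip":1}

```text
clock: 7.12
eef_pos: [477.6, 25.1, 181.3]
tcp_rot: [0.51, 0.488, 0.511, -0.49]
contact_force: [-1.0, 0.5, -4.3]
grip_width: 29.6
```

```bash
python3 -c "
from h import *
go(478,25.5,149,2.4)"
```

```text
t 7.12 pos [477.6  25.1 181.3] head 2.46 tilt [-0.15 -0.05] F [-1.   0.5 -4.3] M [-0.05  0.03  0.02] w 29.6
dp [ 1.292  0.022 -0.016] dr [0.012 0.01  0.029] dist 32.302169610763954
```

Emit:
drive_tool:
  deltas:
    - {"delta_pos":[0.15,0.03,0],"delta_rot":[0,0,0.03],"grip":1}
    - {"delta_pos":[0.3,0.03,0],"delta_rot":[0,0,0.03],"grip":1}
    - {"delta_pos":[0.45,0.03,0],"delta_rot":[0,0,0.03],"grip":1}
    - {"delta_pos":[0.6,0.03,0],"delta_rot":[0,0,0.03],"grip":1}
    - {"delta_pos":[0.75,0.03,0],"delta_rot":[0,0,0.03],"grip":1}

```text
clock: 7.53
eef_pos: [478.9, 25.0, 162.7]
tcp_rot: [0.511, 0.489, 0.51, -0.489]
contact_force: [0.7, 0.3, 0.0]
grip_width: 29.4
```

```bash
python3 -c "
from h import *
go(478,25.5,149,2.4)"
```

```text
t 7.53 pos [478.9  25.  162.7] head 2.44 tilt [ 0.09 -0.04] F [0.7 0.3 0. ] M [ 0.01 -0.09 -0.  ] w 29.4
dp [ 0.548 -0.037 -0.023] dr [ 0.008  0.01  -0.018] dist 13.739040940195741
```

Emit:
drive_tool:
  deltas:
    - {"delta_pos":[0.12,0,0],"delta_rot":[0,0,-0.02],"grip":1}
    - {"delta_pos":[0.24,0,0],"delta_rot":[0,0,-0.02],"grip":1}
    - {"delta_pos":[0.36,0,0],"delta_rot":[0,0,-0.02],"grip":1}
    - {"delta_pos":[0.47,0,0],"delta_rot":[0,0,-0.02],"grip":1}
    - {"delta_pos":[0.55,0,0],"delta_rot":[0,0,-0.02],"grip":1}

```text
clock: 7.95
eef_pos: [479.3, 24.8, 149.2]
tcp_rot: [0.511, 0.489, 0.51, -0.489]
contact_force: [-2.5, -2.6, 25.1]
grip_width: 29.0
```

```bash
python3 -c "
from h import *
go(478,25.5,149,2.4)"
```

```text
t 7.95 pos [479.3  24.8 149.2] head 2.45 tilt [ 0.02 -0.07] F [-2.5 -2.6 25.1] M [-0.13  0.58 -0.01] w 29.0
dp [ 0.008 -0.049 -0.03 ] dr [ 0.011  0.014 -0.003] dist 1.4640923364658414
```

Emit:
drive_tool:
  deltas:
    - {"delta_pos":[0.02,-0.03,0],"delta_rot":[0,0,-0.1],"grip":1}
    - {"delta_pos":[0.04,-0.05,0],"delta_rot":[0,0,-0.2],"grip":1}
    - {"delta_pos":[0.05,-0.05,0],"delta_rot":[0,0,-0.25],"grip":1}
    - {"delta_pos":[0.05,-0.05,0],"delta_rot":[0,0,-0.25],"grip":1}

```text
clock: 8.28
eef_pos: [480.7, 24.9, 149.7]
tcp_rot: [0.507, 0.485, 0.514, -0.494]
contact_force: [0.3, 0.0, 14.2]
grip_width: 29.4
```

```bash
python3 -c "
from h import *
go(478,25.5,220,2.4)"
```

```text
t 8.28 pos [480.7  24.9 149.7] head 2.45 tilt [-0.92 -0.1 ] F [ 0.3  0.  14.2] M [ 0.31 -0.61 -0.05] w 29.4
dp [-2.809 -0.151 -0.026] dr [0.009 0.013 0.184] dist 70.32340142514232
```

Emit:
drive_tool:
  deltas:
    - {"delta_pos":[-0.1,-0.03,0],"delta_rot":[0,0,0.1],"grip":1}
    - {"delta_pos":[-0.4,-0.1,0],"delta_rot":[0,0,0.18],"grip":1}
    - {"delta_pos":[-1.0,-0.15,-0.03],"delta_rot":[0,0,0.18],"grip":1}
    - {"delta_pos":[-1.9,-0.15,-0.03],"delta_rot":[0,0,0.18],"grip":1}
    - {"delta_pos":[-2.8,-0.15,-0.03],"delta_rot":[0,0,0.18],"grip":1}

```text
clock: 8.7
eef_pos: [476.4, 25.6, 219.8]
tcp_rot: [0.51, 0.488, 0.511, -0.49]
contact_force: [0.4, 0.1, -3.0]
grip_width: 29.4
```

```bash
cat > prof.py <<'E'
from h import *
import pickle
d=pickle.load(open('d1.pkl','rb'))
for n,c in(('side',(504.3,-27.2)),('top',(503,-29.8))):
 w=cloud(d[n])
 a=np.deg2rad(2.4);Ri=np.array([[np.cos(a),np.sin(a)],[-np.sin(a),np.cos(a)]])
 t=(w[...,:2]-np.array(c))@Ri.T
 for cy in(-54,54):
  s=[]
  for x in (-69,-47,-25,-3,19):
    m=(abs(t[...,0]-x)<4)&(abs(t[...,1]-cy)<30)&(w[...,2]<100)
    s.append((x,int(m.sum()),w[m][:,2].mean().round(1)) if m.sum()>2 else (x,0))
  m=(abs(t[...,1]-cy)<30)&(w[...,2]<100)&(w[...,2]>43)&(w[...,2]<49)&(t[...,0]>36)
  print(n,cy,s)
E
python3 look.py pics/c2.png; python3 prof.py;python3 -c "
from h import *
go(476.8,-344.4,222,3.4)"
```

```text
t 8.70 pos [476.4  25.6 219.8] head 2.45 tilt [-0.2  -0.07] F [ 0.4  0.1 -3. ] M [0.05 0.   0.04] w 29.4
dp [-0.082 -0.061  4.352] dr [0.01  0.013 0.04 ] dist 108.82003074276736
side -54 [(-69, 0), (-47, 0), (-25, 0), (-3, 0), (19, 11, np.float64(50.5))]
side 54 [(-69, 39, np.float64(50.1)), (-47, 30, np.float64(36.3)), (-25, 37, np.float64(50.2)), (-3, 30, np.float64(36.5)), (19, 40, np.float64(50.1))]
top -54 [(-69, 59, np.float64(51.6)), (-47, 57, np.float64(36.7)), (-25, 59, np.float64(51.3)), (-3, 55, np.float64(33.4)), (19, 56, np.float64(51.4))]
top 54 [(-69, 0), (-47, 0), (-25, 0), (-3, 0), (19, 0)]
t 8.80 pos [479.6  25.7 222.7] head 2.46 tilt [ 0.31 -0.06] F [ 0.2  0.5 -3.2] M [-0.01 -0.    0.03] w 29.2
dp [ 0.044 -0.747 14.784] dr [-0.189  0.015 -0.061] dist 370.06891392855124
```

View pics/c2.png

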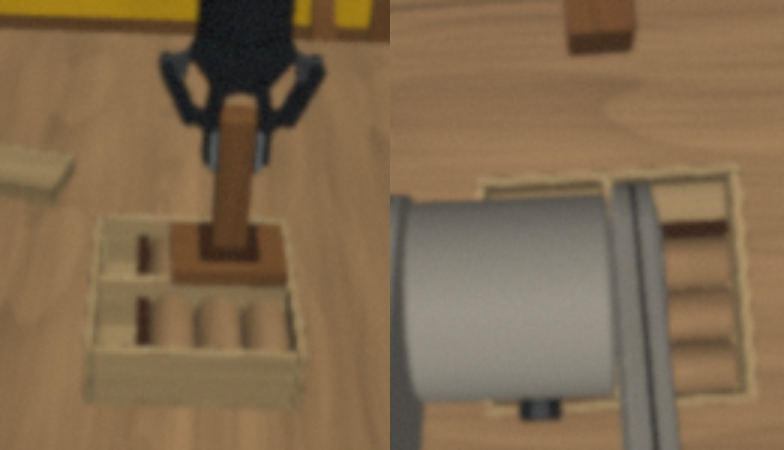

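Both bays now read level, and both spacers are back. I'll carry the tamper back to where it stood.

Emit:
drive_tool:
  deltas:
    - {"delta_pos":[0,0,0.5],"delta_rot":[0,0,-0.06],"grip":1}
    - {"delta_pos":[0,-0.1,1.6],"delta_rot":[-0.1,0,-0.06],"grip":1}
    - {"delta_pos":[0,-0.15,2.8],"delta_rot":[-0.1,0,-0.06],"grip":1}
    - {"delta_pos":[0,-0.2,4.1],"delta_rot":[-0.19,0,-0.06],"grip":1}
    - {"delta_pos":[0,-0.3,5.4],"delta_rot":[-0.19,0,-0.06],"grip":1}

```text
clock: 9.22
eef_pos: [476.7, -110.4, 221.6]
tcp_rot: [0.515, 0.484, 0.515, -0.485]
contact_force: [0.1, -0.8, -4.4]
grip_width: 29.5
```

```bash
python3 -c "
from h import *
go(476.8,-344.4,220,3.4)"
```

```text
t 9.22 pos [ 476.7 -110.4  221.6] head 3.48 tilt [-0.09 -0.05] F [ 0.1 -0.8 -4.4] M [-0.   -0.02 -0.  ] w 29.5
dp [ 0.074 -0.566  9.342] dr [0.016 0.009 0.019] dist 233.99298788451878
```

Emit:
drive_tool:
  deltas:
    - {"delta_pos":[0,-0.1,1.3],"delta_rot":[0,0,0.02],"grip":1}
    - {"delta_pos":[0,-0.15,2.7],"delta_rot":[0,0,0.02],"grip":1}
    - {"delta_pos":[0,-0.25,4.1],"delta_rot":[0,0,0.02],"grip":1}
    - {"delta_pos":[0,-0.3,5.5],"delta_rot":[0,0,0.02],"grip":1}
    - {"delta_pos":[0,-0.4,6.9],"delta_rot":[0,0,0.02],"grip":1}

```text
clock: 9.63
eef_pos: [476.0, -284.3, 220.2]
tcp_rot: [0.514, 0.484, 0.516, -0.485]
contact_force: [-0.5, 0.7, -3.8]
grip_width: 29.4
```

```bash
python3 -c "
from h import *
go(476.8,-344.4,220,3.4)"
```

```text
t 9.63 pos [ 476.  -284.3  220.2] head 3.47 tilt [-0.1   0.03] F [-0.5  0.7 -3.8] M [ 0.02 -0.05 -0.02] w 29.4
dp [ 0.007 -0.114  2.401] dr [ 0.015 -0.008  0.02 ] dist 60.098350699918804
```

Emit:
drive_tool:
  deltas:
    - {"delta_pos":[0.2,-0.05,1.2],"delta_rot":[0,0,0.02],"grip":1}
    - {"delta_pos":[0.6,-0.1,2.0],"delta_rot":[0,0,0.02],"grip":1}
    - {"delta_pos":[1.2,-0.1,2.4],"delta_rot":[0,0,0.02],"grip":1}
    - {"delta_pos":[2.0,-0.1,2.4],"delta_rot":[0,0,0.02],"grip":1}
    - {"delta_pos":[2.8,-0.1,2.4],"delta_rot":[0,0,0.02],"grip":1}

```text
clock: 10.05
eef_pos: [476.0, -344.8, 148.1]
tcp_rot: [0.514, 0.485, 0.515, -0.485]
contact_force: [-0.7, 0.4, -3.5]
grip_width: 29.4
```

```bash
python3 -c "
from h import *
go(476.8,-344.4,98,3.4)"
```

```text
t 10.05 pos [ 476.  -344.8  148.1] head 3.39 tilt [-0.06  0.08] F [-0.7  0.4 -3.5] M [ 0.   -0.01  0.03] w 29.4
dp [ 2.005  0.036 -0.009] dr [-0.002 -0.017  0.012] dist 50.1372974214349
```

Emit:
drive_tool:
  deltas:
    - {"delta_pos":[0.5,0,0],"delta_rot":[0,0,0],"grip":1}
    - {"delta_pos":[1.0,0,0],"delta_rot":[0,0,0],"grip":1}
    - {"delta_pos":[1.4,0,0],"delta_rot":[0,0,0],"grip":1}
    - {"delta_pos":[1.7,0,0],"delta_rot":[0,0,0],"grip":1}
    - {"delta_pos":[1.85,0,0],"delta_rot":[0,0,0],"grip":1}

```text
clock: 10.47
eef_pos: [475.5, -344.3, 100.6]
tcp_rot: [0.514, 0.485, 0.516, -0.485]
contact_force: [-0.9, -0.2, -3.2]
grip_width: 29.4
```

```bash
python3 -c "
from h import *
go(476.8,-344.4,98,3.4)"
```

```text
t 10.47 pos [ 475.5 -344.3  100.6] head 3.40 tilt [-0.12  0.13] F [-0.9 -0.2 -3.2] M [-0.02  0.04 -0.01] w 29.4
dp [0.106 0.051 0.009] dr [-0.    -0.027  0.023] dist 2.9360901272537876
```

Emit:
drive_tool:
  deltas:
    - {"delta_pos":[0.05,0,0],"delta_rot":[0,0,0],"grip":1}
    - {"delta_pos":[0.1,0,0],"delta_rot":[0,0,0],"grip":1}
    - {"delta_pos":[0.12,0,0],"delta_rot":[0,0,0],"grip":1}
    - {"delta_pos":[0.12,0,0],"delta_rot":[0,0,0],"grip":1}

```text
clock: 10.8
eef_pos: [475.9, -344.5, 98.2]
tcp_rot: [0.514, 0.485, 0.515, -0.485]
contact_force: [-0.4, -0.3, -3.1]
grip_width: 29.8
```

```bash
python3 -c "
from h import *
go(476.8,-344.4,98,3.4)"
```

```text
t 10.80 pos [ 475.9 -344.5   98.2] head 3.41 tilt [-0.08  0.09] F [-0.4 -0.3 -3.1] M [ 0.02 -0.03  0.  ] w 29.8
dp [ 0.007  0.037 -0.001] dr [ 0.001 -0.019  0.014] dist 0.9521742337371205
```

Emit:
drive_tool:
  deltas:
    - {"delta_pos":[0.03,0,0],"delta_rot":[0,0,0],"grip":1}
    - {"delta_pos":[0.06,0,0],"delta_rot":[0,0,0],"grip":1}
    - {"delta_pos":[0.06,0,0],"delta_rot":[0,0,0],"grip":1}

```text
clock: 11.05
eef_pos: [476.3, -344.7, 97.3]
tcp_rot: [0.514, 0.485, 0.515, -0.485]
contact_force: [-0.3, -0.4, 0.6]
grip_width: 29.8
```

```bash
python3 -c "
from h import *
go(476.8,-344.4,98,3.4)"
```

```text
t 11.05 pos [ 476.3 -344.7   97.3] head 3.41 tilt [-0.02  0.05] F [-0.3 -0.4  0.6] M [0.08 0.04 0.02] w 29.8
dp [-0.026  0.022 -0.012] dr [ 0.001 -0.01   0.003] dist 0.9074686325537102
```

Contact with the bench: the force went from −3 to +0.6 N. I'll open the gripper, keeping the pose.

Emit:
drive_tool:
  deltas:
    - {"delta_pos":[0.01,0,0],"delta_rot":[0,0,0],"grip":0.6}
    - {"delta_pos":[0.01,0,0],"delta_rot":[0,0,0],"grip":0.3}
    - {"delta_pos":[0.01,0,0],"delta_rot":[0,0,0],"grip":0}
    - {"delta_pos":[0.01,0,0],"delta_rot":[0,0,0],"grip":0}
    - {"delta_pos":[0.01,0,0],"delta_rot":[0,0,0],"grip":0}

```text
clock: 11.47
eef_pos: [476.4, -344.8, 97.2]
tcp_rot: [0.514, 0.485, 0.515, -0.485]
contact_force: [0.4, 0.3, -0.8]
grip_width: 80.6
```

Emit:
drive_tool:
  deltas:
    - {"delta_pos":[-0.3,0,0],"delta_rot":[0,0,0],"grip":0}
    - {"delta_pos":[-1.0,0,0],"delta_rot":[0,0,0],"grip":0}
    - {"delta_pos":[-2.0,0,0],"delta_rot":[0,0,0],"grip":0}
    - {"delta_pos":[-3.2,0,0],"delta_rot":[0,0,0],"grip":0}
    - {"delta_pos":[-4.6,0,0],"delta_rot":[0,0,0],"grip":0}

```text
clock: 11.88
eef_pos: [475.5, -344.3, 212.7]
tcp_rot: [0.513, 0.485, 0.516, -0.485]
contact_force: [0.5, 0.1, 0.5]
grip_width: 85.2
```

Emit:
drive_tool:
  deltas:
    - {"delta_pos":[-0.5,0,1.0],"delta_rot":[0,0,0],"grip":0}
    - {"delta_pos":[-0.8,0,2.2],"delta_rot":[0,0,0],"grip":0}
    - {"delta_pos":[-0.8,0,3.4],"delta_rot":[0,0,0],"grip":0}
    - {"delta_pos":[-0.8,0,4.6],"delta_rot":[0,0,0],"grip":0}
    - {"delta_pos":[-0.8,0,5.6],"delta_rot":[0,0,0],"grip":0}

```text
clock: 12.3
eef_pos: [483.9, -486.0, 233.5]
tcp_rot: [0.514, 0.485, 0.515, -0.485]
contact_force: [-0.3, -0.9, -0.4]
grip_width: 85.6
```

```bash
python3 look.py pics/e1.png; python3 prof.py; python3 - <<'E'
from h import *
import pickle
d=pickle.load(open('d1.pkl','rb'))
cv2.imwrite('pics/e2.png',d['top']['frame']);cv2.imwrite('pics/e3.png',d['side']['frame'])
w=cloud(d['side'])
for a,b in((8,22),(60,140),(145,155)):
    m=(w[...,0]>400)&(w[...,0]<560)&(w[...,1]>-430)&(w[...,1]<-270)&(w[...,2]>a)&(w[...,2]<b);q=w[m];print(rect(q[:,:2]),q.mean(0))
E
```

```text
t 12.30 pos [ 483.9 -486.   233.5] head 3.39 tilt [-0.08  0.06] F [-0.3 -0.9 -0.4] M [ 0.02 -0.03 -0.01] w 85.6
dp [  0.476   0.779 -16.095] dr [ 0.198 -0.013  0.015] dist 403.00930099619234
side -54 [(-69, 30, np.float64(50.0)), (-47, 19, np.float64(36.5)), (-25, 29, np.float64(49.8)), (-3, 25, np.float64(37.1)), (19, 30, np.float64(50.1))]
side 54 [(-69, 40, np.float64(49.9)), (-47, 31, np.float64(36.2)), (-25, 38, np.float64(50.3)), (-3, 28, np.float64(36.6)), (19, 39, np.float64(50.4))]
top -54 [(-69, 87, np.float64(51.2)), (-47, 85, np.float64(36.7)), (-25, 88, np.float64(51.0)), (-3, 83, np.float64(33.2)), (19, 84, np.float64(51.1))]
top 54 [(-69, 93, np.float64(51.2)), (-47, 81, np.float64(35.9)), (-25, 91, np.float64(51.1)), (-3, 87, np.float64(36.9)), (19, 81, np.float64(51.0))]
((476.4880676269531, -342.4150695800781), (100.470458984375, 79.65799713134766), 4.644718647003174) [ 476.48283729 -330.14985439   15.46570996]
((476.02752685546875, -341.92218017578125), (30.28823471069336, 34.89861297607422), 3.5239951610565186) [ 476.25323934 -332.04598328  100.70952546]
((475.9373779296875, -342.23211669921875), (28.098527908325195, 27.628341674804688), 89.03150939941406) [ 475.640909   -341.3220867   148.06648191]
```

View pics/e2.png

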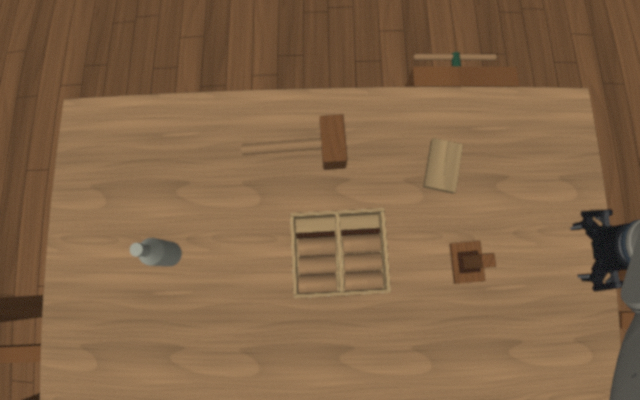

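View pics/e3.png

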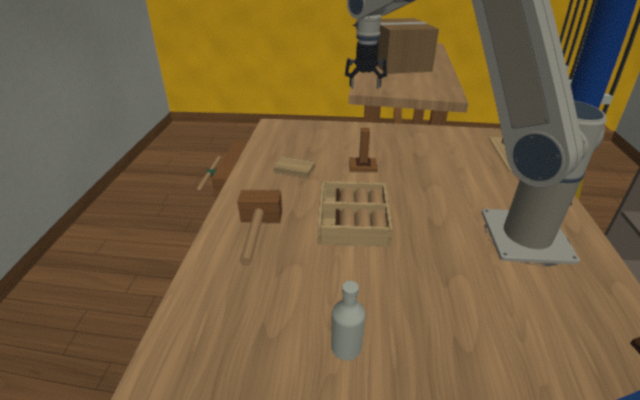

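Both views show six level feet in the tray (290–388, 210–297). The tamper stands upright at (468,262), and the glue bottle, mallet and offcut have not moved. I'll let the arm settle and hand in.

Emit:
drive_tool:
  deltas:
    - {"delta_pos":[0,0,0],"delta_rot":[0,0,0],"grip":0}
    - {"delta_pos":[0,0,0],"delta_rot":[0,0,0],"grip":0}
    - {"delta_pos":[0,0,0],"delta_rot":[0,0,0],"grip":0}

```text
clock: 12.65
eef_pos: [483.6, -486.6, 233.0]
tcp_rot: [0.514, 0.485, 0.515, -0.486]
contact_force: [-1.2, 0.6, -0.3]
grip_width: 85.4
```

```bash
python3 -c "
from plant import *
print(hand_in())"
```

```text
the job is handed in; nothing more can be done
None
```

I pressed the feet down in both bays with the tamper, bay r first and then bay l. I then stood the tamper upright again about 2 mm from where it started and handed in at 12.7 s. The largest wrist force I read was about 25 N.

- **Feet:** In the last check all six foot tops were level. The top camera read 51.0–51.2 mm and the side camera 49.8–50.4 mm. That is 1–2 mm below the nominal 52 mm in both cameras, about the calibration error.
- **Spacers:** Both spacer boards had moved back.
- **Tamper:** It stands upright and free of the gripper. Its plate and handle-top centres agree within 1 mm.
- **Bystanders:** By eye, the glue bottle, mallet and offcut are where they were in the first pictures; I did not measure them.

At the bottom of each press the load sat on the robot-side edge of the plate. I tilted the tamper about 1° the other way to press the far side too. No check failed.

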